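Restock the red rail from the carton carousel

ROBOT

A 6-joint arm with a two-finger parallel gripper is mounted at the origin on the work surface. World frame = base frame: x ahead of the robot, y to its left, z up, the work surface at z = 0. Lengths are in mm, angles in rad, forces in N, time in s.
With the tool pointing down it reaches from about 300 to 875 mm from the base axis. Payload 6.4 kg.
Tool frame: the origin (TCP) lies at the very end of the fingers, on their centre line; the grasp point (between the pads) lies behind it (env.pinch_z is the z of the grasp point in the tool frame, in mm); z points along the fingers, y is the line along which they close (so a half turn about z gives the same grasp; the last joint's range is limited). The gripper opens to 85 mm and grips with 20 to 120 N. Pads are 22 mm wide; open, the fingers measure 114 mm over their backs; the gripper's body (76 mm by 85 mm) begins 54 mm behind the grasp point. The pads swing forward as they close: fully open they stand 13 mm farther back than shut.
Start: joints at [-1.489, 0.181, 1.607, -0, 1.354, -0.206], TCP at [163.226, -551.361, 231.288] pointing down, gripper open.
Joint ranges: [-2.99, 2.99], [-0.89, 2.07], [0.3, 2.58], [-1.14, 4.28], [0, 2.63], [-3.12, 3.12]. Speed limits (rad/s): [2.57, 2.57, 3.01, 3.14, 3.14, 3.14].

INTERFACE

Orientations are given as [roll, pitch, yaw] about the fixed x, y, z axes, in that order (R = Rz(yaw) Ry(pitch) Rx(roll)).
In Python, from workcell import env gives the robot as it stands.
- The arm moves only by the tool carry_out, never from a script. Its argument "deltas" is a list of rows, each an object of numbers: "claw": the opening in per cent of the stroke, from 0 (shut) to 100 (fully open); "tx", "ty", "tz": the shift along the world's x, y, z in m; "ax", "ay", "az": the turn, a rotation vector about the world's x, y, z in degrees. In form: [{"claw": .., "tx": .., "ty": .., "tz": .., "ax": .., "ay": .., "az": ..}, ...]. A call has 1 to 20 rows; each row shifts and turns the commanded pose from where the row before left it; what a row does not reach is not made up. A row lasts 1/10 s, in which the tool goes at most 50 mm and 8.59 degrees, less where a joint would pass 70% of its speed; a pose out of reach is approached as far as the arm can. A call with a gripper value outside its range is refused whole. The fingers move at their own pace and stop on an object; "grip_force" is the grip in N (left out, the last holds). Time passes only in rows, so rows that do not move let the fingers close. It gives the time, the measured TCP pose, the force, the opening and the grip force at its end, in the units of the state.
- env.read_state(): the state, without advancing time (a new reading comes with each control period).
- env.read_camera(name): name is "scene" or "side" or "wrist"; returns the picture (480x640x3 uint8, red, green, blue); there is no depth.
- env.camera_info(name): a dict with "fov_y" (degrees; the focal length in pixels is half the picture's height over the tangent of half this angle, whatever the lens; pixels are square), "cx", "cy" (the principal point, pixels), "dist_coeffs" ([k1, k2, p1, p2, k3] as OpenCV has them; the pictures are not rectified), "rvec" (rotation vector, rad) and "tvec" (3), from world to camera coordinates, as OpenCV has them; the wrist camera has in their place "tool_from_camera" (4x4, takes a point from camera to tool coordinates, whose origin is the TCP and whose axes are the flange's). Camera axes: x right, y down, z forward; pixel columns grow to the right and rows downward; lengths in mm; the calibration is good to about 2 mm. A picture is of the moment at which its call begins: read the wrist's pose just before it. camera_info takes no time and is no camera call.
- env.finish_job(): hands the job in; it is judged then, once.
The state is a dict: "time_s": time; "joints": joint angles; "joint_vel": joint speeds; "joint_efforts": joint torques, N m; "tool_pos": TCP position; "eef_rot": TCP orientation; "force": force on the tool from outside, world axes, zero at the start; "torque": the same for the moment, N m; "width": finger opening in mm; "grasp_force": force on a finger pad.
Only numpy, scipy, OpenCV 4.12 (cv2) and the standard library are available. Lean on these libraries where they do the work, as an engineer would, in place of code of your own. Each camera call takes 0.05 s, during which the arm holds its last target. There are 200 camera calls.

TASK

Turn the carousel until the bay with the red carton lines up with the yellow pointer on the arm's side, and lift the red carton out of it there. Lay it in the open upper part of the sloping wooden rail, label up and with its white end up the slope like the carton already in there, and push it down into the covered part until it butts against that carton; then let go. Leave the other cartons in their bays and do not disturb the other things on the table.

Things in the scene. Friction and masses are not known exactly. Their poses are not given: they have to be found in the camera images.
- carton_red: closed rigid carton 110 x 36 x 44 mm (length x width x height, about 120 g), 22 mm of one end white all round, pale label on top, the rest red: the carton to move. It starts lying in its own bay on the carousel, white end up the slope towards the axis, so its axes are also those of the bay's floor; origin at the centre of its underside, x along its length towards the white end, y across its 36 mm width, z out of its top face
- carton_loaded: closed rigid carton 110 x 36 x 44 mm (length x width x height, about 120 g), 22 mm of one end white all round, pale label on top, the rest red: the carton already in the rail, at the bottom of it against the end stop, white end up the slope; origin at the centre of its underside, x along its length towards the white end, y across its 36 mm width, z out of its top face
- red_white_end (a point): centre of the white end face of carton_red, 55 mm from the carton's middle
- knob (a point): on the carousel's upright axis, 286 mm above the table, at the height to grip: a black bar 80 mm long, 24 mm wide and 44 mm high (260 to 304 mm above the table) on top of the carousel's wheel. x lies along the bar, which turns with the carousel; its -x end points over the red carton's bay
- wheel (a point): on the axis, 250 mm above the table: middle of the aluminium wheel that turns with the carousel. 5 spokes, running between the bays, and a hoop of 152 mm radius of 12 mm bar. The hoop overhangs the bays: a carton is reached from outside the hoop, tool tilted square to the bay's floor, and lifted square off it about 50 mm, then drawn outwards
- stand: carousel's stand, fixed, origin on the axis at table height. On it turns a plywood carousel against slight friction (0.15 N m); it stays where left. Five bays 72 degrees apart, one empty; floors slope down outwards at 30 degrees, with side strips 10 mm high (42 mm apart inside) and an 11 mm lip at the low end
- seat_red (a point): middle of the floor of the red carton's bay, 130 mm from the axis, 80 mm above the table, turns with the carousel; the carton's origin starts here
- pointer (a point): fixed point straight in from the yellow pointer block on the stand (block on the arm's side, 207 to 237 mm from the axis, 16 mm high): 130 mm from the axis and 80 mm above the table, where seat_red comes when the red bay is lined up. The pointer lies within 30 degrees of the straight line from the axis to the arm
- carousel (a joint): turn of the carousel in rad from where it started (0), growing anticlockwise seen from above, free for a full turn either way
- channel: the wooden rail's channel, fixed, sloping down at 30 degrees, low end towards the arm. Origin: middle of its floor at the end stop (low end), 50 mm above the table; x up the slope along the channel, y across, z square out of the floor. Floor 310 mm long, 42 mm wide inside. The loaded carton fills x = 0 to 111 mm; a carton butted against it has its middle at x = 166 mm
- rail_mouth (a point): in the channel, middle of its floor 165 mm up the slope from the end stop. Below here it is a tube: walls 53 mm high, two lips 48 mm above the floor with an 18 mm slot between. Above here it is open on top, with side strips only 10 mm high and 6 mm thick, no wall at the upper end. A carton that is home sticks 56 mm out of the tube. Cartons may stick on the wood and need pushing
- carton_blue: closed rigid carton 110 x 36 x 44 mm (length x width x height, about 120 g), 22 mm of one end white all round, pale label on top, the rest blue: stays in its bay; origin at the centre of its underside, x along its length towards the white end, y across its 36 mm width, z out of its top face
- seat_blue (a point): middle of the floor of the blue carton's bay, turns with the carousel
- carton_yellow: closed rigid carton 110 x 36 x 44 mm (length x width x height, about 120 g), 22 mm of one end white all round, pale label on top, the rest yellow: stays in its bay; origin at the centre of its underside, x along its length towards the white end, y across its 36 mm width, z out of its top face
- seat_yellow (a point): middle of the floor of the yellow carton's bay, turns with the carousel
- carton_green: closed rigid carton 110 x 36 x 44 mm (length x width x height, about 120 g), 22 mm of one end white all round, pale label on top, the rest green: stays in its bay; origin at the centre of its underside, x along its length towards the white end, y across its 36 mm width, z out of its top face
- seat_green (a point): middle of the floor of the green carton's bay, turns with the carousel
- tape: paper tape roll lying flat, 90 mm across, 24 mm high, a bystander; origin at the centre of its underside
- mug: blue mug, 80 mm across, 85 mm high, a bystander; origin at the centre of its underside
- glue: white glue bottle, 52 mm across, 130 mm high, a bystander; origin at the centre of its underside
- stamp_block: wooden block 90 x 50 x 45 mm, a bystander; origin at the centre of its underside
- paint_jar: amber jar with black lid, 68 mm across, 70 mm high, a bystander; origin at the centre of its underside
Things that resemble listed ones, but are neither listed nor needed, are in the scene too. What is shaped like the carton_red but orange or purple is not meant.

How it is judged (in metres and radians):
On the way, in this order (a step that is already met when the one before it is completed fails the run):
1. the red carton's bay stands still at the pointer (seat_red within 20 mm of the pointer's point) with the carton in it (horizontal distance between seat_red and pointer below 0.02 m and velocity of joint carousel between -0.15 and 0.15 rad/s and horizontal distance between carton_red and seat_red below 0.03 m), for 0.2 s.
2. the red carton is lifted out of its bay while the bay is at the pointer (horizontal distance between seat_red and pointer below 0.02 m and horizontal distance between carton_red and seat_red below 0.2 m and height (world z) of carton_red above 0.105 m), for 0.05 s.
At the end, for the whole second after the job is handed in: The red carton lies at rest on the floor of the rail, white end up the slope, butted against the loaded carton (within 6 mm), which is still at the end stop (within 8 mm); the blue, yellow and green cartons are still seated in their bays (within 15 mm) (x of carton_red in the frame of channel between 0.155 and 0.172 m and y of carton_red in the frame of channel between -0.008 and 0.008 m and z of carton_red in the frame of channel between -0.008 and 0.008 m and x of red_white_end in the frame of channel above 0.2 m and x of carton_loaded in the frame of channel between 0.045 and 0.063 m and y of carton_loaded in the frame of channel between -0.008 and 0.008 m and z of carton_loaded in the frame of channel between -0.008 and 0.008 m and linear speed of carton_red below 0.02 m/s and distance between carton_blue and seat_blue below 0.015 m and distance between carton_yellow and seat_yellow below 0.015 m and distance between carton_green and seat_green below 0.015 m); the robot touches nothing.
It fails at once if another carton is moved out of its seat (not (distance between carton_blue and seat_blue below 0.03 m) or not (distance between carton_yellow and seat_yellow below 0.03 m) or not (distance between carton_green and seat_green below 0.03 m)).
It fails at once if a bystander on the table is moved more than 30 mm (distance of any of tape, mug, glue, stamp_block, paint_jar from where it was at the start of the episode above 0.03 m).
It also fails if it takes over 72 s, if anything falls off the work surface, if the arm or the gripper's body presses on something with over 40 N, if the wrist force passes 120 N, or if a joint passes its speed limit or range.

## Working session

There is one attempt and no reset: what is moved stays moved. The work goes in short steps, Python scripts to look and compute and a tool call to move; the robot and the scene stay as the last step left them, time stands still between calls to the robot, and variables do not carry over. Pictures are saved under pics/ and viewed, at most 10 in all, crops included, and the job is handed in when it is done.

Besides the shell and the picture viewer there is one more tool, called after "Request:" as name([rows], argument=value, ...), one row to a line, values as JSON. carry_out: Moves the arm, as the interface text tells. Its arguments: {"type":"object","properties":{"deltas":{"type":"array"},"grip_force":{"type":"number"}},"required":["deltas"]}

```bash
mkdir -p pics; cat > h.py <<'E'
import numpy as np, cv2
from workcell import env
from scipy.spatial.transform import Rotation as R
def cam(n):
    i=env.camera_info(n); f=240/np.tan(np.radians(i['fov_y'])/2)
    K=np.array([[f,0,i['cx']],[0,f,i['cy']],[0,0,1.]]); return i,K,np.array(i['dist_coeffs'],float)
def pose(n,st=None):
    i,K,d=cam(n)
    if n=='wrist':
        st=st or env.read_state(); T=np.eye(4); T[:3,:3]=R.from_euler('xyz',st['eef_rot']).as_matrix(); T[:3,3]=st['tool_pos']
        W=T@np.array(i['tool_from_camera']); return W[:3,:3],W[:3,3]
    Rm=cv2.Rodrigues(np.array(i['rvec'],float))[0]; return Rm.T,-Rm.T@np.array(i['tvec'],float).ravel()
def ray(n,uv,P=None):
    i,K,d=cam(n); Rw,c=P or pose(n)
    q=cv2.undistortPoints(np.array(uv,float).reshape(-1,1,2),K,d).reshape(-1,2)
    v=np.c_[q,np.ones(len(q))]@Rw.T; return c,v/np.linalg.norm(v,axis=1)[:,None]
def plane(n,uv,z,P=None):
    c,v=ray(n,uv,P); return c+v*((z-c[2])/v[:,2])[:,None]
def tri(rs):
    A=0;b=0
    for c,v in rs:
        M=np.eye(3)-np.outer(v,v);A=A+M;b=b+M@c
    p=np.linalg.solve(A,b); return p,[float(np.linalg.norm((np.eye(3)-np.outer(v,v))@(p-c))) for c,v in rs]
def proj(n,X,P=None):
    i,K,d=cam(n); Rw,c=P or pose(n); Rc=Rw.T
    return cv2.projectPoints(np.array(X,float).reshape(-1,1,3),cv2.Rodrigues(Rc)[0],-Rc@c,K,d)[0].reshape(-1,2)
def shot(n,f):
    st=env.read_state(); im=env.read_camera(n); cv2.imwrite('pics/'+f,im[:,:,::-1]); return im,(pose(n,st))
E
python3 - <<'E'
from h import *
for n in ['scene','side']:
    im,P=shot(n,n+'0.png'); print(n,P[1].round(),P[0][:,2].round(2),cam(n)[1][0,0])
s=env.read_state();print(s,env.pinch_z); print(env.camera_info('wrist'))
E
```

```text
scene [1052. -868. 1247.] [-0.35  0.6  -0.72] 577.2161377958881
side [-130.  673.  795.] [ 0.59 -0.59 -0.54] 454.8119013067498
{'time_s': 0.1, 'joints': array([-1.48929215e+00,  1.81504433e-01,  1.60790999e+00,  1.83716758e-05,
        1.35381330e+00, -2.06287901e-01]), 'joint_vel': array([ 0.00012819, -0.00192162, -0.00251721, -0.00019636, -0.00093524,
        0.00017369]), 'joint_efforts': array([ 4.21300565e-04, -4.45876837e+01, -3.52237236e+01, -2.25067497e-04,
        4.24923943e-03, -1.44757507e-06]), 'tool_pos': array([ 163.19278449, -550.83082403,  230.45210053]), 'eef_rot': array([-3.13999592e+00, -3.52462612e-04,  2.87787827e-01]), 'force': array([-0.24572169,  0.27723293, -0.10513544]), 'torque': array([-0.01334771, -0.00845995,  0.01314857]), 'grasp_force': 0.0, 'width': 85.430398894431} -18.700000000000003
{'fov_y': 69.67949592777335, 'cx': 323.56780587553123, 'cy': 239.87190809076944, 'dist_coeffs': array([-0.0124962,  0.       ,  0.       ,  0.       ,  0.       ]), 'tool_from_camera': array([[ 2.79429016e-04, -9.65906814e-01, -2.58889840e-01,
         6.55464891e+01],
       [ 9.99999480e-01,  5.23888578e-04, -8.75270642e-04,
         1.82894443e-01],
       [ 9.81059307e-04, -2.58889461e-01,  9.65906457e-01,
        -1.43054208e+02],
       [ 0.00000000e+00,  0.00000000e+00,  0.00000000e+00,
         1.00000000e+00]])}
```

View pics/scene0.png

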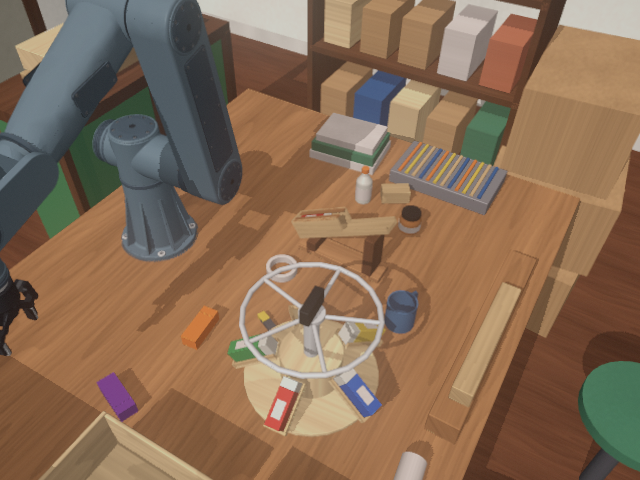

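View pics/side0.png

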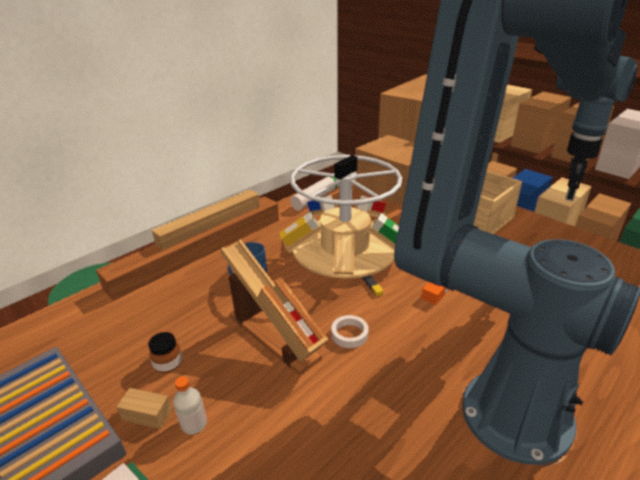

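The scene view shows the carousel (knob at about 312,308; red carton at 283,403; yellow pointer block near 265,320), the rail (290-395, 210-270), and decoys (orange 200,327 and purple 117,396). The side view shows the knob at (346,167), the pointer at (375,288), and the rail running from (235,245) to (310,350).

```bash
cat > m1.py <<'E'
from h import *
ims={n:cv2.imread(f'pics/{n}0.png') for n in ['scene','side']}
def blob(n,lo,hi,box):
    x0,y0,x1,y1=box; h=cv2.cvtColor(ims[n],cv2.COLOR_BGR2HSV)[y0:y1,x0:x1]
    m=cv2.inRange(h,np.array(lo),np.array(hi)); k,l,s,c=cv2.connectedComponentsWithStats(m)
    j=1+np.argmax(s[1:,4]); return c[j]+[x0,y0],s[j],np.argwhere(l==j)[:,::-1]+[x0,y0]
B=dict(knob=dict(scene=([0,0,0],[180,255,70],(290,280,335,330)),side=([0,0,0],[180,255,70],(325,150,365,185))),
 point=dict(scene=([20,120,90],[35,255,255],(255,308,277,332)),side=([20,120,90],[35,255,255],(360,270,390,300))))
for k,v in B.items():
    rs=[]
    for n,a in v.items():
        c,s,p=blob(n,*a); C,d=ray(n,[c]); rs.append((C,d[0])); print(k,n,c.round(1),s)
    print(tri(rs))
c,s,p=blob('scene',[0,150,90],[8,255,255],(255,370,310,440)); print('red',c,s,plane('scene',[c],110))
E
python3 m1.py
python3 - <<'E'
import cv2,numpy as np
a=cv2.imread('pics/scene0.png')[190:290,270:430];b=cv2.imread('pics/side0.png')[230:380,210:410]
cv2.imwrite('pics/z1.png',np.vstack([cv2.resize(a,(0,0),fx=3.75,fy=3),np.vstack([cv2.resize(b,(600,300))])]))
E
```

```text
knob scene [323. 294.] [33 14  1  1  1]
knob side [344.9 165. ] [  1   0  32  29 450]
(array([ 660.3205075 , -177.04714426,  295.20757554]), [14.435339599449312, 14.435339599449415])
point scene [262.7 315.9] [ 3  3 11 11 80]
point side [376.9 289.4] [12 15 11 11 81]
(array([ 455.71421683, -107.2101749 ,   10.84383164]), [0.24247904424502367, 0.24247904424490974])
red [279.57831325 408.14698795] [ 10  17  29  44 415] [[ 676.43762274 -356.95132616  110.        ]]
```

View pics/z1.png

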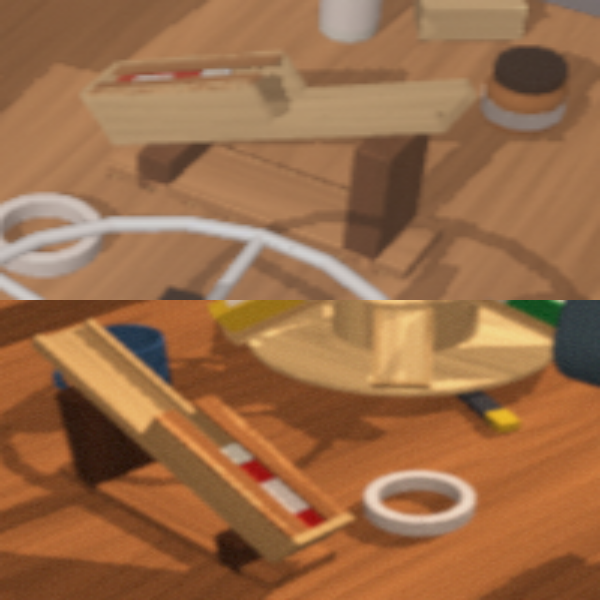

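The crop shows the loaded carton (red and white visible through the slot) at the low end near the tape, the open upper part at upper left in the side view, and the yellow pointer tip with its black stem. I'll fix the knob mask next.

```bash
sed -i 's/\[180,255,70\],(290/[180,255,85],(290/' m1.py; cat >> m1.py <<'E'
for t in (60,75,90,100):
    c,s,p=blob('scene',[0,0,0],[180,255,t],(292,280,332,335)); print(t,c,s)
    c2,s2,p2=blob('side',[0,0,0],[180,255,t],(325,150,365,185)); 
    r1=ray('scene',[c]);r2=ray('side',[c2]); print(tri([(r1[0],r1[1][0]),(r2[0],r2[1][0])]))
ims['scene'][280:330,300:325].max(2)[::6,::3].tofile('/tmp/x'); print(ims['scene'][280:330:5,296:330:3].max(2))
E
python3 m1.py
```

```text
knob scene [311.4 305.7] [ 10   7  24  39 541]
knob side [344.9 165. ] [  1   0  32  29 450]
(array([ 661.70020309, -199.84183907,  285.01139181]), [0.04162524520354082, 0.04162524520345241])
point scene [262.7 315.9] [ 3  3 11 11 80]
point side [376.9 289.4] [12 15 11 11 81]
(array([ 455.71421683, -107.2101749 ,   10.84383164]), [0.24247904424502367, 0.24247904424490974])
red [279.57831325 408.14698795] [ 10  17  29  44 415] [[ 676.43762274 -356.95132616  110.        ]]Traceback (most recent call last):
  File "m1.py", line 16, in <module>
    c,s,p=blob('scene',[0,0,0],[180,255,t],(292,280,332,335)); print(t,c,s)
          ~~~~^^^^^^^^^^^^^^^^^^^^^^^^^^^^^^^^^^^^^^^^^^^^^^^
  File "m1.py", line 6, in blob
    j=1+np.argmax(s[1:,4]); return c[j]+[x0,y0],s[j],np.argwhere(l==j)[:,::-1]+[x0,y0]
        ~~~~~~~~~^^^^^^^^^
    return _wrapfunc(a, 'argmax', axis=axis, out=out, **kwds)
    return bound(*args, **kwds)
ValueError: attempt to get argmax of an empty sequence
```

Request:
carry_out([
  {"claw": 100,"tx": 0.0277,"ty": 0.0195,"tz": 0.03,"az": 4.4},
  {"tx": 0.0277,"ty": 0.0195,"tz": 0.03,"az": 4.4},
  {"tx": 0.0277,"ty": 0.0195,"tz": 0.03,"az": 4.4},
  {"tx": 0.0277,"ty": 0.0195,"tz": 0.03,"az": 4.4},
  {"tx": 0.0277,"ty": 0.0195,"tz": 0.03,"az": 4.4},
  {"tx": 0.0277,"ty": 0.0195,"tz": 0.03,"az": 4.4},
  {"tx": 0.0277,"ty": 0.0195,"tz": 0.01,"az": 4.4},
  {"tx": 0.0277,"ty": 0.0195,"az": 4.4},
  {"tx": 0.0277,"ty": 0.0195,"az": 4.4},
  {"tx": 0.0277,"ty": 0.0195,"az": 4.4},
  {"tx": 0.0277,"ty": 0.0195,"az": 4.4},
  {"tx": 0.0277,"ty": 0.0195,"az": 4.4},
  {"tx": 0.0277,"ty": 0.0195,"az": 4.4},
  {"tx": 0.0277,"ty": 0.0195,"az": 4.4},
  {"tx": 0.0277,"ty": 0.0195,"az": 4.4},
  {"tx": 0.0277,"ty": 0.0195,"az": 4.4},
  {"tx": 0.0277,"ty": 0.0195,"az": 4.4},
  {"tx": 0.0277,"ty": 0.0195,"az": 4.4},
  {},
  {},
])

```text
$.deltas[0]: bad value
```

```bash
python3 - <<'E'
from h import *
im,P=shot('wrist','w1.png'); np.savez('w1.npz',R=P[0],c=P[1]); s=env.read_state(); print(s['time_s'],s['tool_pos'],np.degrees(s['eef_rot']))
E
```

```text
0.15 [ 163.17695426 -550.91618118  230.59544188] [-1.79923465e+02 -1.55792514e-02  1.64882158e+01]
```

View pics/w1.png

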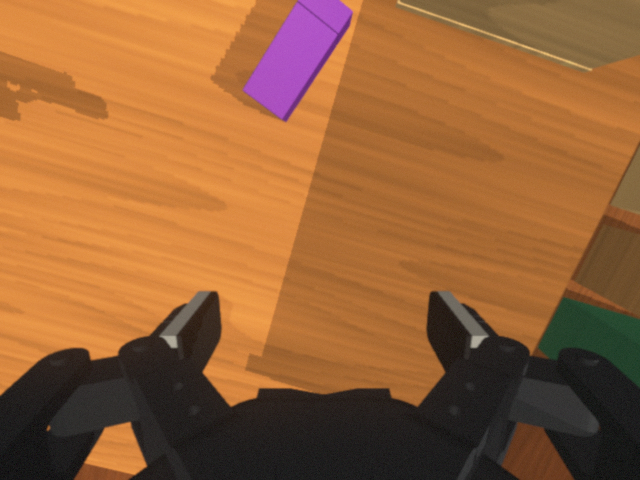

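The call was refused, perhaps because every row must be complete. The view still shows the start: the purple decoy at (298,60) and the fingers at the bottom. I'll resend with full rows.

Request:
carry_out([
  {"claw": 100,"tx": 0.0277,"ty": 0.0195,"tz": 0.03,"ax": 0,"ay": 0,"az": 4.4},
  {"claw": 100,"tx": 0.0277,"ty": 0.0195,"tz": 0.03,"ax": 0,"ay": 0,"az": 4.4},
  {"claw": 100,"tx": 0.0277,"ty": 0.0195,"tz": 0.03,"ax": 0,"ay": 0,"az": 4.4},
  {"claw": 100,"tx": 0.0277,"ty": 0.0195,"tz": 0.03,"ax": 0,"ay": 0,"az": 4.4},
  {"claw": 100,"tx": 0.0277,"ty": 0.0195,"tz": 0.03,"ax": 0,"ay": 0,"az": 4.4},
  {"claw": 100,"tx": 0.0277,"ty": 0.0195,"tz": 0.03,"ax": 0,"ay": 0,"az": 4.4},
  {"claw": 100,"tx": 0.0277,"ty": 0.0195,"tz": 0.01,"ax": 0,"ay": 0,"az": 4.4},
  {"claw": 100,"tx": 0.0277,"ty": 0.0195,"tz": 0,"ax": 0,"ay": 0,"az": 4.4},
  {"claw": 100,"tx": 0.0277,"ty": 0.0195,"tz": 0,"ax": 0,"ay": 0,"az": 4.4},
  {"claw": 100,"tx": 0.0277,"ty": 0.0195,"tz": 0,"ax": 0,"ay": 0,"az": 4.4},
  {"claw": 100,"tx": 0.0277,"ty": 0.0195,"tz": 0,"ax": 0,"ay": 0,"az": 4.4},
  {"claw": 100,"tx": 0.0277,"ty": 0.0195,"tz": 0,"ax": 0,"ay": 0,"az": 4.4},
  {"claw": 100,"tx": 0.0277,"ty": 0.0195,"tz": 0,"ax": 0,"ay": 0,"az": 4.4},
  {"claw": 100,"tx": 0.0277,"ty": 0.0195,"tz": 0,"ax": 0,"ay": 0,"az": 4.4},
  {"claw": 100,"tx": 0.0277,"ty": 0.0195,"tz": 0,"ax": 0,"ay": 0,"az": 4.4},
  {"claw": 100,"tx": 0.0277,"ty": 0.0195,"tz": 0,"ax": 0,"ay": 0,"az": 4.4},
  {"claw": 100,"tx": 0.0277,"ty": 0.0195,"tz": 0,"ax": 0,"ay": 0,"az": 4.4},
  {"claw": 100,"tx": 0.0277,"ty": 0.0195,"tz": 0,"ax": 0,"ay": 0,"az": 4.4},
  {"claw": 100,"tx": 0,"ty": 0,"tz": 0,"ax": 0,"ay": 0,"az": 0},
  {"claw": 100,"tx": 0,"ty": 0,"tz": 0,"ax": 0,"ay": 0,"az": 0},
])

```text
time_s: 2.15
tool_pos: [662.0, -199.8, 420.2]
eef_rot: [-3.14, -0.001, 1.671]
force: [-0.3, -0.0, 0.6]
width: 85.5
grasp_force: 0.0
```

```bash
python3 - <<'E'
from h import *
im,P=shot('wrist','w2.png'); np.savez('w2.npz',R=P[0],c=P[1]); s=env.read_state(); print(s['time_s'],s['tool_pos'],np.degrees(s['eef_rot']))
E
```

```text
2.2 [ 661.50399704 -200.51178042  420.63804173] [-1.79927453e+02 -1.40620528e-02  9.56537387e+01]
```

View pics/w2.png

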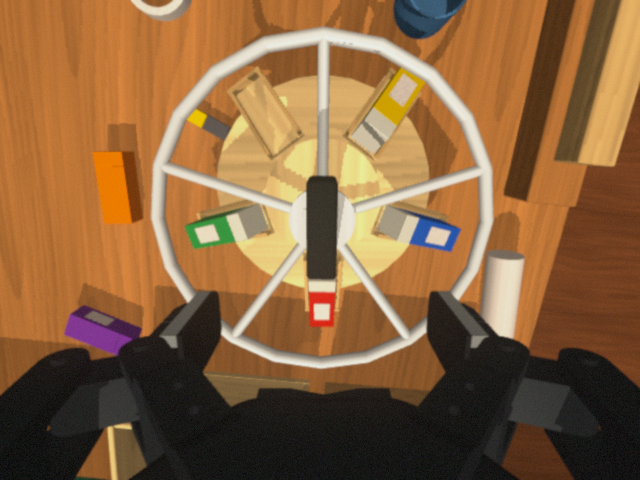

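The wrist view shows everything aligned as computed: the bar at (321,228) points at the red carton at (321,308), with the yellow pointer at (198,118). I'll refine the angles.

```bash
cat > m2.py <<'E'
from h import *
z=np.load('w2.npz');P=(z['R'],z['c']);im=cv2.imread('pics/w2.png');hsv=cv2.cvtColor(im,cv2.COLOR_BGR2HSV)
def bl(lo,hi,box):
    x0,y0,x1,y1=box; m=cv2.inRange(hsv[y0:y1,x0:x1],np.array(lo),np.array(hi)); k,l,s,c=cv2.connectedComponentsWithStats(m); j=1+np.argmax(s[1:,4])
    return c[j]+[x0,y0], (np.argwhere(l==j)[:,::-1]+[x0,y0]).astype(np.float32),s[j]
c,p,s=bl([0,0,0],[180,255,70],(295,165,345,275)); r=cv2.minAreaRect(p); print('bar',c,r)
X=plane('wrist',cv2.boxPoints(r),304,P); print(X.mean(0),[np.linalg.norm(X[i]-X[i-1]) for i in range(4)], [np.degrees(np.arctan2(*(X[i]-X[i-1])[1::-1])) for i in range(4)])
# hoop: extreme pixels along rays from knob
m=cv2.inRange(hsv,np.array([0,0,130]),np.array([180,45,255])); pts=[]
for a in np.radians(np.arange(150,391,3)):
    for rr in range(195,130,-1):
        u=np.array([322,198])+rr*np.array([np.cos(a),np.sin(a)]); 
        if m[int(round(u[1])),int(round(u[0]))]: pts.append(u);break
Y=plane('wrist',pts,250,P); A=np.c_[2*Y[:,:2],np.ones(len(Y))]
for _ in range(4):
    q=np.linalg.lstsq(A,(Y[:,:2]**2).sum(1),rcond=None)[0]; rad=np.sqrt(q[2]+q[:2]@q[:2]); e=abs(np.linalg.norm(Y[:,:2]-q[:2],axis=1)-rad); k=e<6; Y=Y[k];A=A[k]
print('hoop',q[:2],rad,len(Y))
c,p,s=bl([20,120,90],[35,255,255],(180,100,215,135)); pt=plane('wrist',[c],14,P)[0];print('pointer',c,pt)
c,p,s=bl([0,150,80],[8,255,255],(300,285,340,335)); x=p[:,0].min()/2+p[:,0].max()/2; rd=plane('wrist',[[x,c[1]]],105,P)[0];print('red',c,s,rd)
for ax in (q[:2],X.mean(0)[:2]): print(ax,[np.degrees(np.arctan2(*(w[:2]-ax)[::-1])) for w in (pt,rd)],np.linalg.norm(pt[:2]-ax))
E
python3 m2.py
```

```text
bar [321.57406737 225.12459254] ((321.5, 225.0), (98.0, 29.0), 90.0)
[ 659.74372437 -193.48565524  304.        ] [np.float64(77.25973802166438), np.float64(21.51437843043061), np.float64(77.23679011507967), np.float64(23.1753300214752)] [np.float64(95.03760364673647), np.float64(5.752013650895939), np.float64(-83.7304627572633), np.float64(-174.19831130257325)]
hoop [ 659.91321732 -197.76276756] 156.43041764192594 80
pointer [197.46721311 117.56557377] [ 460.40063012 -109.17662569   14.        ]
red [321.19830508 308.0220339 ] [  9   7  26  35 590] [ 674.36508555 -358.48213893  105.        ]
[ 659.91321732 -197.76276756] [np.float64(156.0581664775151), np.float64(-84.86178854649164)] 218.29516024214755
[ 659.74372437 -193.48565524] [np.float64(157.0748315988996), np.float64(-84.93589402685288)] 216.43863261656554
```

Request:
carry_out([
  {"claw": 100,"tx": -0.0015,"ty": 0.002,"tz": -0.04,"ax": 0,"ay": 0,"az": 0},
  {"claw": 100,"tx": 0,"ty": 0,"tz": -0.04,"ax": 0,"ay": 0,"az": 0},
  {"claw": 100,"tx": 0,"ty": 0,"tz": -0.04,"ax": 0,"ay": 0,"az": 0},
  {"claw": 100,"tx": 0,"ty": 0,"tz": -0.03,"ax": 0,"ay": 0,"az": 0},
  {"claw": 15,"tx": 0,"ty": 0,"tz": 0,"ax": 0,"ay": 0,"az": 0},
  {"claw": 15,"tx": 0,"ty": 0,"tz": 0,"ax": 0,"ay": 0,"az": 0},
  {"claw": 15,"tx": 0,"ty": 0,"tz": 0,"ax": 0,"ay": 0,"az": 0},
  {"claw": 15,"tx": 0,"ty": 0,"tz": 0,"ax": 0,"ay": 0,"az": 0},
  {"claw": 15,"tx": 0,"ty": 0,"tz": 0,"ax": 0,"ay": 0,"az": 0},
  {"claw": 15,"tx": 0,"ty": 0,"tz": 0,"ax": 0,"ay": 0,"az": 0},
  {"claw": 15,"tx": 0,"ty": 0,"tz": 0,"ax": 0,"ay": 0,"az": 0},
  {"claw": 15,"tx": 0,"ty": 0,"tz": 0,"ax": 0,"ay": 0,"az": 0},
], grip_force=40)

```text
time_s: 3.4
tool_pos: [660.0, -199.2, 274.4]
eef_rot: [3.141, 0.002, 1.67]
force: [-6.2, 0.1, 5.5]
width: 23.8
grasp_force: 41.9
```

Request:
carry_out([
  {"claw": 15,"tx": 0,"ty": 0,"tz": 0,"ax": 0,"ay": 0,"az": -3},
  {"claw": 15,"tx": 0,"ty": 0,"tz": 0,"ax": 0,"ay": 0,"az": -5},
  {"claw": 15,"tx": 0,"ty": 0,"tz": 0,"ax": 0,"ay": 0,"az": -6.4},
  {"claw": 15,"tx": 0,"ty": 0,"tz": 0,"ax": 0,"ay": 0,"az": -6.4},
  {"claw": 15,"tx": 0,"ty": 0,"tz": 0,"ax": 0,"ay": 0,"az": -6.4},
  {"claw": 15,"tx": 0,"ty": 0,"tz": 0,"ax": 0,"ay": 0,"az": -6.4},
  {"claw": 15,"tx": 0,"ty": 0,"tz": 0,"ax": 0,"ay": 0,"az": -6.4},
  {"claw": 15,"tx": 0,"ty": 0,"tz": 0,"ax": 0,"ay": 0,"az": -6.4},
  {"claw": 15,"tx": 0,"ty": 0,"tz": 0,"ax": 0,"ay": 0,"az": -6.4},
  {"claw": 15,"tx": 0,"ty": 0,"tz": 0,"ax": 0,"ay": 0,"az": -6.4},
  {"claw": 15,"tx": 0,"ty": 0,"tz": 0,"ax": 0,"ay": 0,"az": -6.4},
  {"claw": 15,"tx": 0,"ty": 0,"tz": 0,"ax": 0,"ay": 0,"az": -6.4},
  {"claw": 15,"tx": 0,"ty": 0,"tz": 0,"ax": 0,"ay": 0,"az": -6.4},
  {"claw": 15,"tx": 0,"ty": 0,"tz": 0,"ax": 0,"ay": 0,"az": -6.4},
  {"claw": 15,"tx": 0,"ty": 0,"tz": 0,"ax": 0,"ay": 0,"az": -6.4},
  {"claw": 15,"tx": 0,"ty": 0,"tz": 0,"ax": 0,"ay": 0,"az": -6.4},
  {"claw": 15,"tx": 0,"ty": 0,"tz": 0,"ax": 0,"ay": 0,"az": -6.4},
  {"claw": 15,"tx": 0,"ty": 0,"tz": 0,"ax": 0,"ay": 0,"az": -6.4},
  {"claw": 15,"tx": 0,"ty": 0,"tz": 0,"ax": 0,"ay": 0,"az": -5},
  {"claw": 15,"tx": 0,"ty": 0,"tz": 0,"ax": 0,"ay": 0,"az": -4.1},
])

```text
time_s: 5.4
tool_pos: [658.2, -196.8, 274.5]
eef_rot: [3.141, 0.004, -0.418]
force: [-15.8, 7.5, 12.1]
width: 23.8
grasp_force: 42.5
```

Request:
carry_out([
  {"claw": 15,"tx": 0,"ty": 0,"tz": 0,"ax": 0,"ay": 0,"az": 0},
  {"claw": 15,"tx": 0,"ty": 0,"tz": 0,"ax": 0,"ay": 0,"az": 0},
  {"claw": 15,"tx": 0,"ty": 0,"tz": 0,"ax": 0,"ay": 0,"az": 0},
])

```text
time_s: 5.7
tool_pos: [658.2, -196.8, 274.4]
eef_rot: [3.141, 0.004, -0.415]
force: [-16.2, 7.6, 12.2]
width: 23.5
grasp_force: 42.5
```

Request:
carry_out([
  {"claw": 100,"tx": 0,"ty": 0,"tz": 0,"ax": 0,"ay": 0,"az": 0},
  {"claw": 100,"tx": 0,"ty": 0,"tz": 0,"ax": 0,"ay": 0,"az": 0},
  {"claw": 100,"tx": 0,"ty": 0,"tz": 0,"ax": 0,"ay": 0,"az": 0},
  {"claw": 100,"tx": 0,"ty": 0,"tz": 0,"ax": 0,"ay": 0,"az": 0},
  {"claw": 100,"tx": 0,"ty": 0,"tz": 0.03,"ax": 0,"ay": 0,"az": 0},
  {"claw": 100,"tx": 0,"ty": 0,"tz": 0.04,"ax": 0,"ay": 0,"az": 0},
  {"claw": 100,"tx": 0,"ty": 0,"tz": 0.04,"ax": 0,"ay": 0,"az": 0},
  {"claw": 100,"tx": 0,"ty": 0,"tz": 0.04,"ax": 0,"ay": 0,"az": 0},
])

```text
time_s: 6.5
tool_pos: [660.2, -198.4, 422.8]
eef_rot: [-3.142, 0.0, -0.416]
force: [0.5, -0.2, 0.2]
width: 85.3
grasp_force: 0.0
```

```bash
cat > m3.py <<'E'
from h import *
print('side low',plane('side',[(310,352),(327,339)],75).round(),'up',plane('side',[(222,249),(242,241)],210).round())
print('scene low',plane('scene',[(294,222)],90).round(),'up',plane('scene',[(397,218)],210).round())
E
python3 m3.py
```

```text
side low [[377. 218.  75.]
 [378. 166.  75.]] up [[661. 223. 210.]
 [655. 170. 210.]]
scene low [[378. 179.  90.]] up [[673. 225. 210.]]
```

Request:
carry_out([
  {"claw": 100,"tx": -0.006,"ty": 0.02,"tz": 0,"ax": 0,"ay": 0,"az": 8.5},
  {"claw": 100,"tx": -0.006,"ty": 0.02,"tz": 0,"ax": 0,"ay": 0,"az": 8.5},
  {"claw": 100,"tx": -0.006,"ty": 0.02,"tz": 0,"ax": 0,"ay": 0,"az": 8.5},
  {"claw": 100,"tx": -0.006,"ty": 0.02,"tz": 0,"ax": 0,"ay": 0,"az": 8.5},
  {"claw": 100,"tx": -0.006,"ty": 0.02,"tz": 0,"ax": 0,"ay": 0,"az": 8.5},
  {"claw": 100,"tx": -0.006,"ty": 0.02,"tz": 0,"ax": 0,"ay": 0,"az": 8.5},
  {"claw": 100,"tx": -0.006,"ty": 0.02,"tz": 0,"ax": 0,"ay": 0,"az": 8.5},
  {"claw": 100,"tx": -0.006,"ty": 0.02,"tz": 0,"ax": 0,"ay": 0,"az": 8.5},
  {"claw": 100,"tx": -0.006,"ty": 0.02,"tz": 0,"ax": 0,"ay": 0,"az": 8.5},
  {"claw": 100,"tx": -0.006,"ty": 0.02,"tz": 0,"ax": 0,"ay": 0,"az": 8.5},
  {"claw": 100,"tx": -0.006,"ty": 0.02,"tz": 0,"ax": 0,"ay": 0,"az": 8.5},
  {"claw": 100,"tx": -0.006,"ty": 0.02,"tz": 0,"ax": 0,"ay": 0,"az": 8.5},
  {"claw": 100,"tx": -0.006,"ty": 0.02,"tz": 0,"ax": 0,"ay": 0,"az": 8.5},
  {"claw": 100,"tx": -0.006,"ty": 0.02,"tz": 0,"ax": 0,"ay": 0,"az": 8.5},
  {"claw": 100,"tx": -0.006,"ty": 0.02,"tz": 0,"ax": 0,"ay": 0,"az": 8.5},
  {"claw": 100,"tx": -0.006,"ty": 0.02,"tz": 0,"ax": 0,"ay": 0,"az": 8.5},
  {"claw": 100,"tx": -0.006,"ty": 0.02,"tz": 0,"ax": 0,"ay": 0,"az": 8.5},
  {"claw": 100,"tx": -0.006,"ty": 0.02,"tz": 0,"ax": 0,"ay": 0,"az": 8.5},
  {"claw": 100,"tx": -0.006,"ty": 0.02,"tz": 0,"ax": 0,"ay": 0,"az": 8.5},
  {"claw": 100,"tx": 0,"ty": 0,"tz": 0,"ax": 0,"ay": 0,"az": 8.5},
])

```text
time_s: 8.5
tool_pos: [545.6, 183.9, 421.6]
eef_rot: [3.141, -0.0, 2.56]
force: [0.0, -0.7, 0.5]
width: 85.2
grasp_force: 0.0
```

Request:
carry_out([
  {"claw": 100,"tx": 0,"ty": 0,"tz": 0,"ax": 0,"ay": 0,"az": 8.5},
  {"claw": 100,"tx": 0,"ty": 0,"tz": 0,"ax": 0,"ay": 0,"az": 8.5},
  {"claw": 100,"tx": 0,"ty": 0,"tz": 0,"ax": 0,"ay": 0,"az": 8.5},
  {"claw": 100,"tx": 0,"ty": 0,"tz": 0,"ax": 0,"ay": 0,"az": 8.5},
  {"claw": 100,"tx": 0,"ty": 0,"tz": 0,"ax": 0,"ay": 0,"az": 0},
])

```text
time_s: 9.0
tool_pos: [546.4, 181.6, 421.3]
eef_rot: [3.142, 0.0, -3.137]
force: [0.2, 0.2, -0.4]
width: 85.4
grasp_force: 0.0
```

```bash
python3 - <<'E'
from h import *
im,P=shot('wrist','w3.png'); np.savez('w3.npz',R=P[0],c=P[1]); s=env.read_state(); print(s['time_s'],s['tool_pos'],np.degrees(s['eef_rot']),np.degrees(s['joints']))
E
```

```text
9.05 [546.42125739 181.63364219 421.3128762 ] [ 1.79998915e+02  7.12833054e-03 -1.79997072e+02] [ 6.58214585e+00  5.51683445e+00  7.60759485e+01  2.64205026e-04
  9.84000113e+01 -8.34207439e+01]
```

View pics/w3.png

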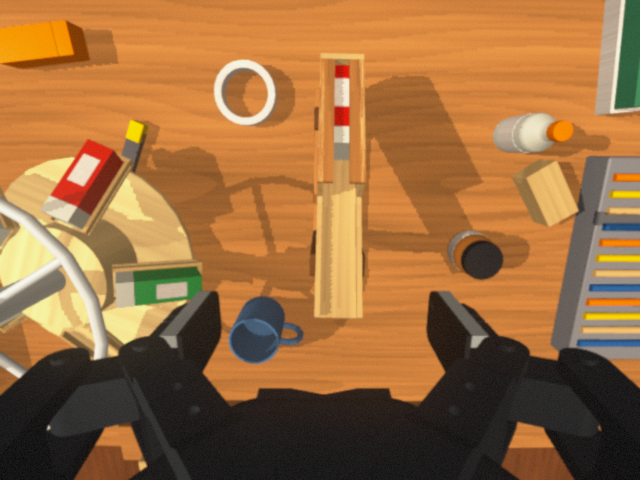

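The wrist view shows the red bay lined up with the pointer: carton at (85,183), pointer at (135,140). The rail runs from its low end at (343,55) to its upper end at (338,317), with the tube mouth at y≈182. I'll take a second, shifted view for heights.

Request:
carry_out([
  {"claw": 100,"tx": 0,"ty": -0.04,"tz": 0,"ax": 0,"ay": 0,"az": 0},
  {"claw": 100,"tx": 0,"ty": -0.04,"tz": 0,"ax": 0,"ay": 0,"az": 0},
  {"claw": 100,"tx": 0,"ty": -0.04,"tz": 0,"ax": 0,"ay": 0,"az": 0},
  {"claw": 100,"tx": 0,"ty": 0,"tz": 0,"ax": 0,"ay": 0,"az": 0},
  {"claw": 100,"tx": 0,"ty": 0,"tz": 0,"ax": 0,"ay": 0,"az": 0},
])

```text
time_s: 9.55
tool_pos: [546.4, 60.9, 421.4]
eef_rot: [3.141, 0.0, 3.14]
force: [-0.9, 0.1, -0.5]
width: 85.5
grasp_force: 0.0
```

```bash
python3 - <<'E'
from h import *
im,P=shot('wrist','w4.png'); np.savez('w4.npz',R=P[0],c=P[1])
z=np.load('w3.npz'); P3=(z['R'],z['c']); a=cv2.imread('pics/w3.png'); b=cv2.imread('pics/w4.png')
G=[[600,190,120]]; g3=proj('wrist',G,P3)[0]; g4=proj('wrist',G,P)[0]; print(g3,g4,P[1])
x4=int(340+g4[0]-g3[0])-50; print('x4 origin',x4)
A=a[45:195,290:390]; A2=a[170:330,290:390]
cv2.imwrite('pics/z2.png',np.hstack([cv2.resize(a[45:325,290:390],(200*2,280*2),interpolation=cv2.INTER_CUBIC)[:, :],cv2.resize(b[45:325,x4:x4+100],(400,560),interpolation=cv2.INTER_CUBIC)]))
E
```

```text
[329.46536458 239.94616638] [420.07193949 239.75193452] [481.73906529  60.86783649 564.40356732]
x4 origin 380
```

View pics/z2.png

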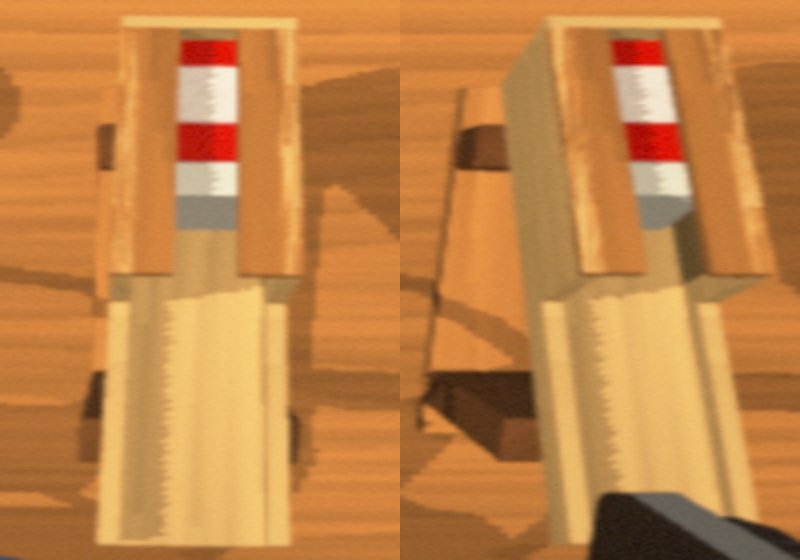

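The enlarged pair shows the rail with sharp corners: low end top corners, tube-mouth top corners, and the upper-end corner. I'll triangulate these.

```bash
cat > m4.py <<'E'
from h import *
L=lambda f:(lambda z:(z['R'],z['c']))(np.load(f))
P3,P4=L('w3.npz'),L('w4.npz')
pts=dict(lowL=((122,18),(548,18)),lowR=((298,18),(722,20)),mouL=((110,272),(583,275)),mouR=((302,275),(772,275)),upL=((97,544),(553,542)),slotL=((172,272),(648,273)),slotR=((238,273),(706,277)))
for k,(a,b) in pts.items():
    r3=ray('wrist',[(290+a[0]/4,45+a[1]/2)],P3); r4=ray('wrist',[(380+(b[0]-400)/4,45+b[1]/2)],P4)
    p,e=tri([(r3[0],r3[1][0]),(r4[0],r4[1][0])]); print(k,p.round(1),round(e[0],1))
r=plane('wrist',[(290+291/4,45+545/2),(290+97/4,45+544/2)],205+8.7,P3); print('up at z214',r.round(1))
# red label & pointer, two views
out={}
for f,P,bx in(('w3',P3,(40,130,130,240)),('w4',P4,(130,130,225,240))):
    hs=cv2.cvtColor(cv2.imread(f'pics/{f}.png'),cv2.COLOR_BGR2HSV); x0,y0,x1,y1=bx
    m=cv2.inRange(hs[y0:y1,x0:x1],np.array([0,150,60]),np.array([9,255,255]))
    cs=max(cv2.findContours(m,cv2.RETR_EXTERNAL,cv2.CHAIN_APPROX_NONE)[0],key=cv2.contourArea)
    hole=np.zeros_like(m); cv2.drawContours(hole,[cs],-1,255,-1); hole&=~m; k,l,s,c=cv2.connectedComponentsWithStats(hole); j=1+np.argmax(s[1:,4])
    uv=c[j]+[x0,y0]; print(f,uv,s[j][4]); R_=ray('wrist',[uv],P); out[f]=(R_[0],R_[1][0])
p,e=tri(list(out.values())); print('label',p.round(1),e, 'r',np.linalg.norm(p[:2]-[659.5,-198]),np.degrees(np.arctan2(p[1]+198,p[0]-659.5)))
E
python3 m4.py
```

```text
lowL [368.7 177.2  94.5] 0.0
lowR [368.9 231.8  93.7] 0.6
mouL [517.8 174.9 177.7] 0.9
mouR [518.7 228.5 175.9] 0.2
upL [671.6 171.6 198.9] 0.4
slotL [517.  192.1 180.3] 0.4
slotR [518.9 210.8 174.2] 1.2
up at z214 [[664.8 226.3 213.7]
 [664.4 171.9 213.7]]
w3 [ 83.17940199 169.48006645] 602
w4 [175.48717949 170.63418803] 585
label [ 509.2 -130.5  110.7] [0.0064419096572976954, 0.00644190965742061] r 164.72104512600836 155.81598437657556
```

```bash
cat > tgt.py <<'E'
from h import *
def frame(down,n):  # tool x downhill, z into floor
    x=np.array(down,float);z=-np.array(n,float);return np.c_[x,np.cross(z,x),z]
a=np.radians(155.8);u=np.array([np.cos(a),np.sin(a),0]);Z=np.array([0,0,1.])
ax=np.array([659.5,-198,0]);seat=ax+130*u+80*Z;nb=.5*u+.866025*Z;upb=-.866025*u+.5*Z;Rb=frame(-upb,nb)
p=np.radians(-1.05);d=np.array([np.cos(p),np.sin(p),0]);O=np.array([401.5,203.9,50]);ex=.866025*d+.5*Z;nc=-.5*d+.866025*Z;Rc=frame(-ex,nc)
def go(pt,Rt=None):
    s=env.read_state(); R0=R.from_euler('xyz',s['eef_rot']).as_matrix()
    print('d mm',(np.array(pt)-s['tool_pos']).round(1), 'rot deg', np.degrees(R.from_matrix(Rt@R0.T).as_rotvec()).round(2) if Rt is not None else '')
E
python3 - <<'E'
from tgt import *
G=seat-6*upb+14*nb
for q in (G+150*nb+40*u,G+60*nb,G): print(q.round(1)); go(q,Rb)
E
```

```text
[424.9 -92.6 219. ]
d mm [-121.5 -154.3 -202.4] rot deg [ -6.36 -29.54 -23.66]
[ 502.4 -127.4  141.1]
d mm [ -44.  -189.1 -280.3] rot deg [ -6.36 -29.54 -23.66]
[ 529.8 -139.7   89.1]
d mm [ -16.6 -201.4 -332.3] rot deg [ -6.36 -29.54 -23.66]
```

Request:
carry_out([
  {"claw": 100,"tx": -0.0152,"ty": -0.0193,"tz": -0.0253,"ax": -0.795,"ay": -3.69,"az": -2.96},
  {"claw": 100,"tx": -0.0152,"ty": -0.0193,"tz": -0.0253,"ax": -0.795,"ay": -3.69,"az": -2.96},
  {"claw": 100,"tx": -0.0152,"ty": -0.0193,"tz": -0.0253,"ax": -0.795,"ay": -3.69,"az": -2.96},
  {"claw": 100,"tx": -0.0152,"ty": -0.0193,"tz": -0.0253,"ax": -0.795,"ay": -3.69,"az": -2.96},
  {"claw": 100,"tx": -0.0152,"ty": -0.0193,"tz": -0.0253,"ax": -0.795,"ay": -3.69,"az": -2.96},
  {"claw": 100,"tx": -0.0152,"ty": -0.0193,"tz": -0.0253,"ax": -0.795,"ay": -3.69,"az": -2.96},
  {"claw": 100,"tx": -0.0152,"ty": -0.0193,"tz": -0.0253,"ax": -0.795,"ay": -3.69,"az": -2.96},
  {"claw": 100,"tx": -0.0152,"ty": -0.0193,"tz": -0.0253,"ax": -0.795,"ay": -3.69,"az": -2.96},
  {"claw": 100,"tx": 0,"ty": 0,"tz": 0,"ax": 0,"ay": 0,"az": 0},
  {"claw": 100,"tx": 0,"ty": 0,"tz": 0,"ax": 0,"ay": 0,"az": 0},
])

```text
time_s: 10.6
tool_pos: [424.9, -92.3, 219.4]
eef_rot: [-3.14, 0.524, 2.721]
force: [0.6, 0.1, 0.8]
width: 85.7
grasp_force: 0.0
```

```bash
python3 - <<'E'
from tgt import *
G=seat-6*upb+14*nb
for q in (G+60*nb,G): go(q,Rb)
im,P=shot('wrist','w5.png'); np.savez('w5.npz',R=P[0],c=P[1])
# check red label in this view against prediction
print(proj('wrist',[seat+44*nb-14.8*upb],P))
hs=cv2.cvtColor(cv2.imread('pics/w5.png'),cv2.COLOR_BGR2HSV); m=cv2.inRange(hs,np.array([0,150,60]),np.array([6,255,255]))
cs=max(cv2.findContours(m,cv2.RETR_EXTERNAL,cv2.CHAIN_APPROX_NONE)[0],key=cv2.contourArea); hole=np.zeros_like(m); cv2.drawContours(hole,[cs],-1,255,-1); hole&=~m; k,l,s,c=cv2.connectedComponentsWithStats(hole); j=1+np.argmax(s[1:,4]); print(c[j],s[j],cv2.boundingRect(cs))
E
```

```text
d mm [ 77.5 -35.1 -78.3] rot deg [ 0.06 -0.01 -0.09]
d mm [ 104.9  -47.4 -130.3] rot deg [ 0.06 -0.01 -0.09]
[[322.95433174 256.77008717]]
[323.02022654 256.50080906] [ 310  234   27   46 1236] (302, 205, 43, 102)
```

Request:
carry_out([
  {"claw": 100,"tx": 0.0194,"ty": -0.0088,"tz": -0.0196,"ax": 0,"ay": 0,"az": 0},
  {"claw": 100,"tx": 0.0194,"ty": -0.0088,"tz": -0.0196,"ax": 0,"ay": 0,"az": 0},
  {"claw": 100,"tx": 0.0194,"ty": -0.0088,"tz": -0.0196,"ax": 0,"ay": 0,"az": 0},
  {"claw": 100,"tx": 0.0194,"ty": -0.0088,"tz": -0.0196,"ax": 0,"ay": 0,"az": 0},
  {"claw": 100,"tx": 0.0069,"ty": -0.0031,"tz": -0.013,"ax": 0,"ay": 0,"az": 0},
  {"claw": 100,"tx": 0.0069,"ty": -0.0031,"tz": -0.013,"ax": 0,"ay": 0,"az": 0},
  {"claw": 100,"tx": 0.0069,"ty": -0.0031,"tz": -0.013,"ax": 0,"ay": 0,"az": 0},
  {"claw": 100,"tx": 0.0069,"ty": -0.0031,"tz": -0.013,"ax": 0,"ay": 0,"az": 0},
  {"claw": 100,"tx": 0,"ty": 0,"tz": 0,"ax": 0,"ay": 0,"az": 0},
  {"claw": 100,"tx": 0,"ty": 0,"tz": 0,"ax": 0,"ay": 0,"az": 0},
], grip_force=35)

```text
time_s: 11.65
tool_pos: [531.9, -140.1, 89.6]
eef_rot: [-3.139, 0.524, 2.724]
force: [0.0, -0.4, -0.3]
width: 85.7
grasp_force: 0.0
```

Request:
carry_out([
  {"claw": 25,"tx": 0,"ty": 0,"tz": 0,"ax": 0,"ay": 0,"az": 0},
  {"claw": 25,"tx": 0,"ty": 0,"tz": 0,"ax": 0,"ay": 0,"az": 0},
  {"claw": 25,"tx": 0,"ty": 0,"tz": 0,"ax": 0,"ay": 0,"az": 0},
  {"claw": 25,"tx": 0,"ty": 0,"tz": 0,"ax": 0,"ay": 0,"az": 0},
  {"claw": 25,"tx": 0,"ty": 0,"tz": 0,"ax": 0,"ay": 0,"az": 0},
  {"claw": 25,"tx": 0,"ty": 0,"tz": 0,"ax": 0,"ay": 0,"az": 0},
  {"claw": 25,"tx": 0,"ty": 0,"tz": 0,"ax": 0,"ay": 0,"az": 0},
])

```text
time_s: 12.35
tool_pos: [530.2, -140.4, 89.3]
eef_rot: [-3.139, 0.524, 2.722]
force: [-3.6, 2.4, 5.1]
width: 35.3
grasp_force: 34.4
```

Request:
carry_out([
  {"claw": 25,"tx": -0.005,"ty": 0.0023,"tz": 0.0095,"ax": 0,"ay": 0,"az": 0},
  {"claw": 25,"tx": -0.005,"ty": 0.0023,"tz": 0.0095,"ax": 0,"ay": 0,"az": 0},
  {"claw": 25,"tx": -0.005,"ty": 0.0023,"tz": 0.0095,"ax": 0,"ay": 0,"az": 0},
  {"claw": 25,"tx": -0.005,"ty": 0.0023,"tz": 0.0095,"ax": 0,"ay": 0,"az": 0},
  {"claw": 25,"tx": -0.005,"ty": 0.0023,"tz": 0.0095,"ax": 0,"ay": 0,"az": 0},
  {"claw": 25,"tx": 0,"ty": 0,"tz": 0,"ax": 0,"ay": 0,"az": 0},
  {"claw": 25,"tx": -0.025,"ty": 0.0112,"tz": 0,"ax": 0,"ay": 0,"az": 0},
  {"claw": 25,"tx": -0.025,"ty": 0.0112,"tz": 0,"ax": 0,"ay": 0,"az": 0},
  {"claw": 25,"tx": -0.025,"ty": 0.0112,"tz": 0,"ax": 0,"ay": 0,"az": 0},
  {"claw": 25,"tx": -0.025,"ty": 0.0112,"tz": 0,"ax": 0,"ay": 0,"az": 0},
  {"claw": 25,"tx": -0.01,"ty": 0.0112,"tz": 0.02,"ax": 0,"ay": 0,"az": 0},
  {"claw": 25,"tx": 0,"ty": 0,"tz": 0.04,"ax": 0,"ay": 0,"az": 0},
  {"claw": 25,"tx": 0,"ty": 0,"tz": 0.04,"ax": 0,"ay": 0,"az": 0},
  {"claw": 25,"tx": 0,"ty": 0,"tz": 0.04,"ax": 0,"ay": 0,"az": 0},
  {"claw": 25,"tx": 0,"ty": 0,"tz": 0.04,"ax": 0,"ay": 0,"az": 0},
  {"claw": 25,"tx": 0,"ty": 0,"tz": 0.02,"ax": 0,"ay": 0,"az": 0},
  {"claw": 25,"tx": 0,"ty": 0,"tz": 0,"ax": 0,"ay": 0,"az": 0},
  {"claw": 25,"tx": 0,"ty": 0,"tz": 0,"ax": 0,"ay": 0,"az": 0},
])

```text
time_s: 14.15
tool_pos: [394.7, -72.8, 334.7]
eef_rot: [-3.139, 0.522, 2.722]
force: [-0.6, 1.4, -1.3]
width: 35.5
grasp_force: 36.3
```

```bash
python3 - <<'E'
from tgt import *
im,P=shot('wrist','w6.png')
for xc in (232,):
  B=O+(xc-6)*ex+14*nc
  for h in (90,3): print(h,(B+h*nc).round(1)); go(B+h*nc,Rc)
E
```

```text
90 [545.2 201.3 253.1]
d mm [150.9 273.8 -80.6] rot deg [ 0.05 -0.22 23.04]
3 [588.7 200.5 177.7]
d mm [ 194.4  273.  -156. ] rot deg [ 0.05 -0.22 23.04]
```

View pics/w6.png

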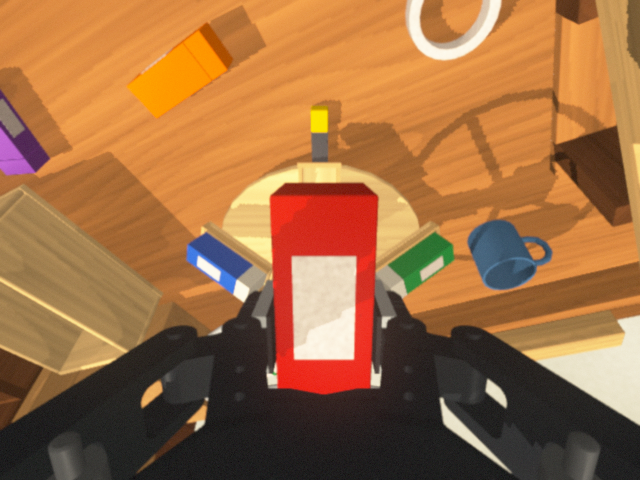

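The wrist view shows the red carton squarely held, label up at (323,307). The blue and green cartons are still in their bays and the pointer is at (320,130). Next I'll carry it to the rail.

Request:
carry_out([
  {"claw": 25,"tx": 0.0126,"ty": 0.0228,"tz": 0,"ax": 0,"ay": 0,"az": 1.92},
  {"claw": 25,"tx": 0.0126,"ty": 0.0228,"tz": 0,"ax": 0,"ay": 0,"az": 1.92},
  {"claw": 25,"tx": 0.0126,"ty": 0.0228,"tz": 0,"ax": 0,"ay": 0,"az": 1.92},
  {"claw": 25,"tx": 0.0126,"ty": 0.0228,"tz": 0,"ax": 0,"ay": 0,"az": 1.92},
  {"claw": 25,"tx": 0.0126,"ty": 0.0228,"tz": 0,"ax": 0,"ay": 0,"az": 1.92},
  {"claw": 25,"tx": 0.0126,"ty": 0.0228,"tz": 0,"ax": 0,"ay": 0,"az": 1.92},
  {"claw": 25,"tx": 0.0126,"ty": 0.0228,"tz": 0,"ax": 0,"ay": 0,"az": 1.92},
  {"claw": 25,"tx": 0.0126,"ty": 0.0228,"tz": 0,"ax": 0,"ay": 0,"az": 1.92},
  {"claw": 25,"tx": 0.0126,"ty": 0.0228,"tz": -0.02,"ax": 0,"ay": 0,"az": 1.92},
  {"claw": 25,"tx": 0.0126,"ty": 0.0228,"tz": -0.02,"ax": 0,"ay": 0,"az": 1.92},
  {"claw": 25,"tx": 0.0126,"ty": 0.0228,"tz": -0.02,"ax": 0,"ay": 0,"az": 1.92},
  {"claw": 25,"tx": 0.0126,"ty": 0.0228,"tz": -0.02,"ax": 0,"ay": -0.2,"az": 1.92},
  {"claw": 25,"tx": 0,"ty": 0,"tz": 0,"ax": 0,"ay": 0,"az": 0},
  {"claw": 25,"tx": 0,"ty": 0,"tz": 0,"ax": 0,"ay": 0,"az": 0},
  {"claw": 25,"tx": 0,"ty": 0,"tz": 0,"ax": 0,"ay": 0,"az": 0},
])

```text
time_s: 15.7
tool_pos: [545.7, 200.3, 255.6]
eef_rot: [-3.139, 0.526, 3.124]
force: [-0.7, -0.0, -1.0]
width: 35.8
grasp_force: 36.1
```

```bash
python3 - <<'E'
from tgt import *
B=O+226*ex+14*nc
for h in (30,2): go(B+h*nc,Rc)
E
```

```text
d mm [ 29.5   0.4 -54.5] rot deg [0.13 0.14 0.02]
d mm [ 43.5   0.2 -78.8] rot deg [0.13 0.14 0.02]
```

Request:
carry_out([
  {"claw": 25,"tx": 0.0098,"ty": 0,"tz": -0.0182,"ax": 0,"ay": 0,"az": 0},
  {"claw": 25,"tx": 0.0098,"ty": 0,"tz": -0.0182,"ax": 0,"ay": 0,"az": 0},
  {"claw": 25,"tx": 0.0098,"ty": 0,"tz": -0.0182,"ax": 0,"ay": 0,"az": 0},
  {"claw": 25,"tx": 0.003,"ty": 0,"tz": -0.0052,"ax": 0,"ay": 0,"az": 0},
  {"claw": 25,"tx": 0.003,"ty": 0,"tz": -0.0052,"ax": 0,"ay": 0,"az": 0},
  {"claw": 25,"tx": 0.003,"ty": 0,"tz": -0.0052,"ax": 0,"ay": 0,"az": 0},
  {"claw": 25,"tx": 0.0025,"ty": 0,"tz": -0.0043,"ax": 0,"ay": 0,"az": 0},
  {"claw": 25,"tx": 0.0025,"ty": 0,"tz": -0.0043,"ax": 0,"ay": 0,"az": 0},
  {"claw": 25,"tx": 0,"ty": 0,"tz": 0,"ax": 0,"ay": 0,"az": 0},
  {"claw": 25,"tx": 0,"ty": 0,"tz": 0,"ax": 0,"ay": 0,"az": 0},
])

```text
time_s: 16.7
tool_pos: [589.5, 200.8, 177.2]
eef_rot: [-3.139, 0.527, 3.125]
force: [0.4, -0.3, -1.1]
width: 35.4
grasp_force: 36.2
```

```bash
python3 - <<'E'
from tgt import *
B=O+226*ex+14*nc; go(B,Rc); s=env.read_state(); print(s['force'], (s['tool_pos']-O)@np.c_[ex,np.cross(nc,ex),nc])
a=env.read_camera('side')[200:380,200:360]; im,P=shot('wrist','w7.png')
cv2.imwrite('pics/z3.png',np.hstack([cv2.resize(a,(426,480),interpolation=cv2.INTER_CUBIC),im[:, 140:510]])[:,:,::-1])
E
```

```text
d mm [ 0.7 -0.4 -2.1] rot deg [ 0.11  0.17 -0.01]
[ 0.38317538 -0.26406004 -1.13417157] [226.44640611   0.34815904  16.14969928]
```

View pics/z3.png

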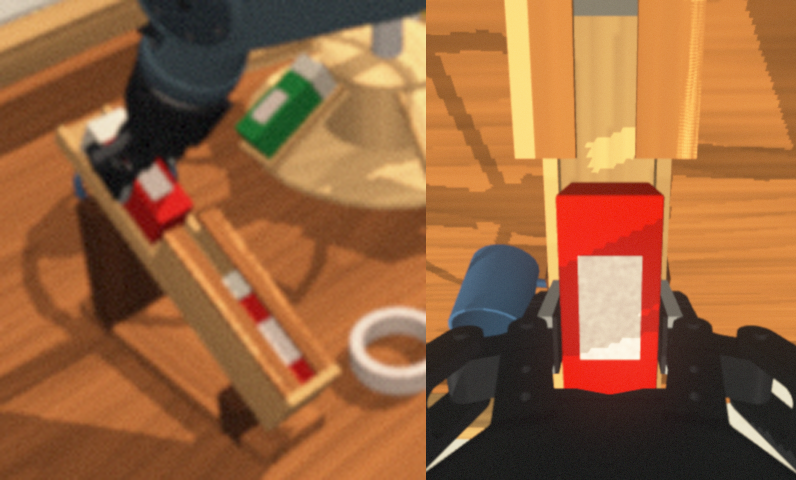

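The view shows the carton centred between the rail strips, label up and white end uphill. The carousel's other cartons and the bystanders look undisturbed. I'll settle it on the floor and slide its front into the tube while holding it.

Request:
carry_out([
  {"claw": 25,"tx": 0.0012,"ty": 0,"tz": -0.0021,"ax": 0,"ay": 0,"az": 0},
  {"claw": 25,"tx": 0,"ty": 0,"tz": 0,"ax": 0,"ay": 0,"az": 0},
  {"claw": 25,"tx": -0.0043,"ty": 0.0001,"tz": -0.0025,"ax": 0,"ay": 0,"az": 0},
  {"claw": 25,"tx": -0.0043,"ty": 0.0001,"tz": -0.0025,"ax": 0,"ay": 0,"az": 0},
  {"claw": 25,"tx": -0.0043,"ty": 0.0001,"tz": -0.0025,"ax": 0,"ay": 0,"az": 0},
  {"claw": 25,"tx": -0.0043,"ty": 0.0001,"tz": -0.0025,"ax": 0,"ay": 0,"az": 0},
  {"claw": 25,"tx": -0.0043,"ty": 0.0001,"tz": -0.0025,"ax": 0,"ay": 0,"az": 0},
  {"claw": 25,"tx": -0.0043,"ty": 0.0001,"tz": -0.0025,"ax": 0,"ay": 0,"az": 0},
  {"claw": 25,"tx": -0.0043,"ty": 0.0001,"tz": -0.0025,"ax": 0,"ay": 0,"az": 0},
  {"claw": 25,"tx": 0,"ty": 0,"tz": 0,"ax": 0,"ay": 0,"az": 0},
])

```text
time_s: 17.8
tool_pos: [561.2, 201.9, 158.8]
eef_rot: [-3.14, 0.53, 3.125]
force: [-0.9, 0.9, 6.0]
width: 35.3
grasp_force: 37.1
```

Request:
carry_out([
  {"claw": 60,"tx": 0,"ty": 0,"tz": 0,"ax": 0,"ay": 0,"az": 0},
  {"claw": 70,"tx": 0,"ty": 0,"tz": 0,"ax": 0,"ay": 0,"az": 0},
  {"claw": 70,"tx": 0,"ty": 0,"tz": 0,"ax": 0,"ay": 0,"az": 0},
  {"claw": 70,"tx": 0,"ty": 0,"tz": 0,"ax": 0,"ay": 0,"az": 0},
  {"claw": 70,"tx": -0.0075,"ty": 0,"tz": 0.013,"ax": 0,"ay": 0,"az": 0},
  {"claw": 70,"tx": -0.0105,"ty": 0,"tz": 0.018,"ax": 0,"ay": 0,"az": 0},
  {"claw": 70,"tx": -0.0105,"ty": 0,"tz": 0.018,"ax": 0,"ay": 0,"az": 0},
  {"claw": 70,"tx": -0.0105,"ty": 0,"tz": 0.018,"ax": 0,"ay": 0,"az": 0},
  {"claw": 0,"tx": 0.02,"ty": -0.0004,"tz": 0.0115,"ax": 0,"ay": 0,"az": 0},
  {"claw": 0,"tx": 0.02,"ty": -0.0004,"tz": 0.0115,"ax": 0,"ay": 0,"az": 0},
  {"claw": 0,"tx": 0.02,"ty": -0.0004,"tz": 0.0115,"ax": 0,"ay": 0,"az": 0},
  {"claw": 0,"tx": 0.02,"ty": -0.0004,"tz": 0.0115,"ax": 0,"ay": 0,"az": 0},
  {"claw": 0,"tx": 0.0066,"ty": 0,"tz": 0.004,"ax": 0,"ay": 0,"az": 0},
  {"claw": 0,"tx": 0,"ty": 0,"tz": 0,"ax": 0,"ay": 0,"az": 0},
  {"claw": 0,"tx": 0,"ty": 0,"tz": 0,"ax": 0,"ay": 0,"az": 0},
])

```text
time_s: 19.3
tool_pos: [607.2, 199.8, 273.3]
eef_rot: [-3.139, 0.525, 3.125]
force: [-0.3, -0.5, -0.6]
width: 0.2
grasp_force: 0.0
```

```bash
python3 - <<'E'
from tgt import *
Rch=np.c_[ex,np.cross(nc,ex),nc]
s=env.read_state(); print((s['tool_pos']-O)@Rch,s['force'],s['width']); go(O+295*ex+13*nc,Rc); go(O+232*ex+13*nc)
im=env.read_camera('side');a=im[200:380,200:360]; w,P=shot('wrist','w8.png')
cv2.imwrite('pics/z4.png',np.hstack([cv2.resize(a,(426,480),interpolation=cv2.INTER_CUBIC),w[:,140:510]])[:,:,::-1])
print('pred w8 px: white-end top corners if centre 199:',proj('wrist',[O+(199+55)*ex+44*nc],P))
E
```

```text
[289.82395864  -0.3514697   90.55763405] [-0.31792132 -0.46643674 -0.6271792 ] 0.22248569353696004
d mm [ 43.3  -0.4 -64.6] rot deg [ 0.13  0.06 -0.01]
d mm [-11.3   0.6 -96.1] rot deg 
pred w8 px: white-end top corners if centre 199: [[324.16126276 202.47402612]]
```

View pics/z4.png

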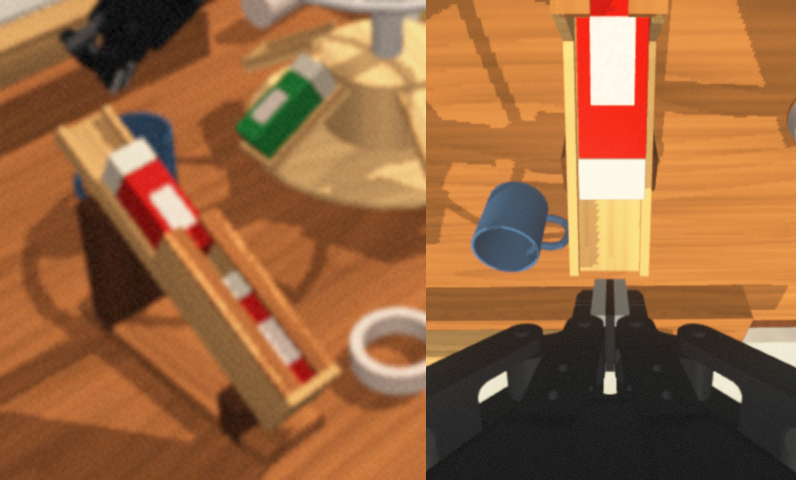

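The view shows the carton lying in the channel, white end uphill at about row 198, its front inside the tube, stuck as expected. Next I'll push with closed fingers.

Request:
carry_out([
  {"claw": 0,"tx": 0.0087,"ty": 0,"tz": -0.0129,"ax": 0,"ay": 0,"az": 0},
  {"claw": 0,"tx": 0.0087,"ty": 0,"tz": -0.0129,"ax": 0,"ay": 0,"az": 0},
  {"claw": 0,"tx": 0.0087,"ty": 0,"tz": -0.0129,"ax": 0,"ay": 0,"az": 0},
  {"claw": 0,"tx": 0.0087,"ty": 0,"tz": -0.0129,"ax": 0,"ay": 0,"az": 0},
  {"claw": 0,"tx": 0.0087,"ty": 0,"tz": -0.0129,"ax": 0,"ay": 0,"az": 0},
  {"claw": 0,"tx": -0.0087,"ty": 0.0002,"tz": -0.005,"ax": 0,"ay": 0,"az": 0},
  {"claw": 0,"tx": -0.0087,"ty": 0.0002,"tz": -0.005,"ax": 0,"ay": 0,"az": 0},
  {"claw": 0,"tx": -0.0087,"ty": 0.0002,"tz": -0.005,"ax": 0,"ay": 0,"az": 0},
  {"claw": 0,"tx": -0.0043,"ty": 0.0001,"tz": -0.0025,"ax": 0,"ay": 0,"az": 0},
  {"claw": 0,"tx": -0.0043,"ty": 0.0001,"tz": -0.0025,"ax": 0,"ay": 0,"az": 0},
  {"claw": 0,"tx": -0.0043,"ty": 0.0001,"tz": -0.0025,"ax": 0,"ay": 0,"az": 0},
  {"claw": 0,"tx": -0.0043,"ty": 0.0001,"tz": -0.0025,"ax": 0,"ay": 0,"az": 0},
  {"claw": 0,"tx": 0,"ty": 0,"tz": 0,"ax": 0,"ay": 0,"az": 0},
])

```text
time_s: 20.7
tool_pos: [607.7, 200.9, 184.6]
eef_rot: [-3.139, 0.526, 3.125]
force: [-0.2, -0.2, -0.6]
width: 0.0
grasp_force: 0.0
```

```bash
python3 - <<'E'
from tgt import *
s=env.read_state(); print((s['tool_pos']-O)@np.c_[ex,np.cross(nc,ex),nc],s['force'])
E
```

```text
[245.91835232   0.73711186  13.46974401] [-0.24406465 -0.20197231 -0.64108144]
```

Request:
carry_out([
  {"claw": 0,"tx": -0.0026,"ty": 0,"tz": -0.0015,"ax": 0,"ay": 0,"az": 0},
  {"claw": 0,"tx": -0.0026,"ty": 0,"tz": -0.0015,"ax": 0,"ay": 0,"az": 0},
  {"claw": 0,"tx": -0.0026,"ty": 0,"tz": -0.0015,"ax": 0,"ay": 0,"az": 0},
  {"claw": 0,"tx": -0.0026,"ty": 0,"tz": -0.0015,"ax": 0,"ay": 0,"az": 0},
  {"claw": 0,"tx": 0,"ty": 0,"tz": 0,"ax": 0,"ay": 0,"az": 0},
])

```text
time_s: 21.2
tool_pos: [597.4, 200.8, 178.6]
eef_rot: [-3.139, 0.526, 3.125]
force: [-0.6, -0.4, 0.6]
width: -0.1
grasp_force: 0.0
```

```bash
cat > st.py <<'E'
from tgt import *
s=env.read_state(); print((s['tool_pos']-O)@np.c_[ex,np.cross(nc,ex),nc],s['force'])
w,P=shot('wrist','w9.png'); hs=cv2.cvtColor(w,cv2.COLOR_RGB2HSV)
r=cv2.inRange(hs,np.array([0,170,60]),np.array([6,255,255])); col=r[:,300:350].any(1); print('red rows',np.flatnonzero(np.diff(col.astype(int))))
for c in (164,166,170,180): print(c,proj('wrist',[O+(c+33)*ex+44*nc],P)[0])
E
python3 st.py
```

```text
[233.97448361   0.52465533  13.35376575] [-0.64790674 -0.35459714  0.56373782]
red rows [ 20 164 244]
164 [321.91146006 233.59443049]
166 [321.91184564 239.36990424]
170 [321.91264061 250.76728111]
180 [321.91475507 278.39088869]
```

Request:
carry_out([
  {"claw": 0,"tx": -0.0013,"ty": 0,"tz": -0.0008,"ax": 0,"ay": 0,"az": 0},
  {"claw": 0,"tx": -0.0013,"ty": 0,"tz": -0.0008,"ax": 0,"ay": 0,"az": 0},
  {"claw": 0,"tx": -0.0013,"ty": 0,"tz": -0.0008,"ax": 0,"ay": 0,"az": 0},
  {"claw": 0,"tx": 0,"ty": 0,"tz": 0,"ax": 0,"ay": 0,"az": 0},
  {"claw": 0,"tx": 0,"ty": 0,"tz": 0,"ax": 0,"ay": 0,"az": 0},
])

```text
time_s: 21.75
tool_pos: [594.3, 200.9, 176.9]
eef_rot: [-3.139, 0.527, 3.125]
force: [0.8, -0.2, 0.4]
width: -0.0
grasp_force: 0.5
```

```bash
python3 st.py
```

```text
[230.41451034   0.4846719   13.49259527] [ 0.75468267 -0.19965674  0.4344226 ]
red rows [ 21 165 245]
164 [322.02694842 243.87813225]
166 [322.02805957 249.55521727]
170 [322.03028295 260.75841382]
180 [322.03584065 287.91145119]
```

Request:
carry_out([
  {"claw": 0,"tx": -0.0013,"ty": 0,"tz": -0.0008,"ax": 0,"ay": 0,"az": 0},
  {"claw": 0,"tx": -0.0013,"ty": 0,"tz": -0.0008,"ax": 0,"ay": 0,"az": 0},
  {"claw": 0,"tx": 0,"ty": 0,"tz": 0,"ax": 0,"ay": 0,"az": 0},
  {"claw": 0,"tx": 0,"ty": 0,"tz": 0,"ax": 0,"ay": 0,"az": 0},
])

```text
time_s: 22.2
tool_pos: [593.9, 201.0, 177.6]
eef_rot: [-3.14, 0.533, 3.124]
force: [6.9, 0.4, 2.3]
width: -0.3
grasp_force: 3.6
```

```bash
python3 st.py
```

```text
[230.46106138   0.65311169  14.27868461] [6.91429368 0.4024084  2.34432911]
red rows [ 21 165 245]
164 [321.59083371 243.75145622]
166 [321.59555733 249.39027478]
170 [321.60491584 260.5156377 ]
180 [321.62780106 287.46733757]
```

Contact force rose and the carton stopped moving, so it is butted. I'll back off.

Request:
carry_out([
  {"claw": 0,"tx": 0.0087,"ty": 0,"tz": 0.005,"ax": 0,"ay": 0,"az": 0},
  {"claw": 0,"tx": 0.0174,"ty": 0,"tz": 0.01,"ax": 0,"ay": 0,"az": 0},
  {"claw": 0,"tx": 0.0174,"ty": 0,"tz": 0.01,"ax": 0,"ay": 0,"az": 0},
  {"claw": 0,"tx": -0.01,"ty": 0,"tz": 0.03,"ax": 0,"ay": 0,"az": 0},
  {"claw": 0,"tx": -0.01,"ty": 0,"tz": 0.04,"ax": 0,"ay": 0,"az": 0},
  {"claw": 0,"tx": -0.01,"ty": 0,"tz": 0.04,"ax": 0,"ay": 0,"az": 0},
  {"claw": 0,"tx": 0,"ty": 0,"tz": 0,"ax": 0,"ay": 0,"az": 0},
  {"claw": 0,"tx": 0,"ty": 0,"tz": 0,"ax": 0,"ay": 0,"az": 0},
])

```text
time_s: 23.05
tool_pos: [605.2, 201.0, 311.2]
eef_rot: [-3.14, 0.528, 3.125]
force: [-0.2, -0.3, -0.3]
width: -0.0
grasp_force: 0.0
```

```bash
python3 st.py; python3 -c "
from h import *
w=cv2.imread('pics/w9.png');hs=cv2.cvtColor(w,cv2.COLOR_BGR2HSV)
m=cv2.inRange(hs,np.array([0,0,150]),np.array([180,50,255]));print('white rows',np.flatnonzero(np.diff(m[:,315:330].any(1).astype(int))))"
```

```text
[307.01747604   0.84616558 124.37905721] [-0.22007269 -0.29577618 -0.32469672]
red rows [ 3 69]
164 [322.2981915   68.33491294]
166 [322.29792152  72.00588588]
170 [322.2973965  79.2960011]
180 [322.29616808  97.22312734]
white rows [ 17  70 109 314 323 371 393]
```

```bash
python3 -c "
from workcell import env
print(env.finish_job())"
```

```text
the job is handed in; nothing more can be done
None
```

The red carton was lifted out at the pointer and pushed into the rail until it butted against the loaded carton, which I measured at about 165 mm up the channel (166 mm expected). The job was handed in at about 23 s with no verdict returned.

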